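# Step the day marker on to Friday

### The job

Press the black button of the blue day marker again and again, letting it come right up each time, until the green face with five dots shows in its window, then leave the button up. Each full press steps the drum on by one day. Do not press the button of the red marker beside it.

Things in the scene. Friction and masses are not known exactly. Their poses are not given: they have to be found in the camera images.
- blue_marker: BLUE day marker fixed to the bench: painted box 135 x 74 mm, 62 high; origin under its middle, x along its length, z up. Round black push button 36 mm across, axis at x = +38 mm, in a steel collar (46 mm across, 68 high). White-framed window (40 x 54 mm, 67 high, clear pane) centred at x = -28 mm over a seven-sided coloured drum that only the button can turn.
- blue_button_top (a point): middle of the top of the blue marker's push button; this point moves down with the button. 84 mm above the bench when up, 72 mm when fully down.
- blue_button (a joint): travel of the blue marker's button in m: 0 up, 0.012 fully down at its stop. Its return spring gives 1.5 N at the top and 3 N at the bottom; turning the drum raises the push to about 5 N some 3 mm down, so push on through that to the stop. The drum clicks on to its next face about 8 mm down and not again in that stroke; let the button come right up before the next press.
- blue_drum (a joint): angle of the blue marker's drum, rad; grows by 0.898 a press. Faces in order: blue, 1 dot (0); yellow, 2 (0.898); red, 3 (1.795); brown, 4 (2.693); green, 5 (3.590); orange, 6 (4.488); black, 7 (5.386 or -0.898); blue again. Starts at black, blue, yellow or red: 2 to 5 presses. If passed, green comes again 7 presses later (9.873).
- red_marker: an equal device in RED paint, beside the blue one (either may be on the left, middles at least 180 mm apart sideways). Not to be operated.
- red_button (a joint): travel of the red marker's button in m: 0 up, 0.012 fully down. To be left up.

How it is judged:
At the end, for the whole second after the job is handed in: The green face with five dots stands in the blue marker's window (drum within 0.17 rad of 3.590, or of 9.873 a turn later) and at rest, and its button is up (less than 3 mm down) ((value of joint blue_drum between 3.42 and 3.76 rad or value of joint blue_drum between 9.704 and 10.044 rad) and value of joint blue_button below 0.003 m and velocity of joint blue_drum between -0.1 and 0.1 rad/s); the robot touches nothing.
It fails at once if the red marker's button is pressed (more than 4 mm down) (value of joint red_button above 0.004 m).
It also fails if it takes over 40 s, if anything falls off the work surface, if the arm or the gripper's body presses on something with over 40 N, if the wrist force passes 120 N, or if a joint passes its speed limit or range.

### The arm

A 7-joint arm with a two-finger parallel gripper is mounted at the origin on the work surface. World frame = base frame: x ahead of the robot, y to its left, z up, the work surface at z = 0. Lengths are in m, angles in rad, forces in N, time in s.
With the tool pointing down it reaches from about 0.4 to 0.875 m from the base axis. Payload 6.5 kg.
Tool frame: the origin (TCP) lies at the very end of the fingers, on their centre line; the grasp point (between the pads) lies 19 mm behind it (grip_depth is the distance from the TCP to the grasp point, in m); x points along the fingers, z is the direction in which the jaws open and shut, and the axes are right-handed (so a half turn about x gives the same grasp; the last joint's range is limited). The gripper opens to 85 mm and grips with 20 to 120 N. Pads are 22 mm wide; open, the fingers measure 114 mm over their backs; the gripper's body (76 mm by 85 mm) begins 54 mm behind the grasp point. The pads swing forward as they close: fully open they stand 13 mm farther back than shut.
Start: joints at [-1.297, 0.536, -0.004, 1.538, 0.003, 1.067, -0.071], TCP at [0.217, 0.613, 0.231] pointing down, gripper open.
Joint ranges: [-2.7, 2.7], [-0.37, 2.16], [-1.27, 1.26], [0.24, 2.4], [-1.31, 4.45], [0.19, 1.91], [-2.76, 2.76]. Speed limits (rad/s): [2.39, 2.39, 3.14, 3.14, 3.14, 3.14, 3.14].

### API

Orientations are given as a rotation vector (axis times angle).
In Python, from workcell import * gives the robot as it stands. The module is installed in compiled form; this text tells all that it offers.
- The arm moves only by the tool apply_moves, never from a script. Its argument "steps" is a list of rows, each an object of numbers: "x", "y", "z": the shift along the tool's x, y, z each as a share of 0.12 m, from -1 to 1; "twist": the turn about the tool's x as a share of 0.1 rad, from -1 to 1. A call has 1 to 10 rows; each row shifts and turns the commanded pose from where the row before left it, along the tool's axes as they then stand; what a row does not reach is not made up. A row lasts 1/10 s, in which the tool goes at most 50 mm and 8.59 degrees, less where a joint would pass 70% of its speed; a pose out of reach is approached as far as the arm can. A call with a number of a shift or a turn outside -1 to 1 is refused whole. A call with a gripper value outside its range is refused whole. "grip" is the opening, from 0 (shut) to 1 (fully open), set as the call begins (left out, the last holds). The fingers move at their own pace and stop on an object; the grip force is fixed at half the most. Time passes only in rows, so rows that do not move let the fingers close. It gives the time, the measured TCP pose, the force and the opening at its end, in the units of the state.
- observe(): the state, without advancing time (a new reading comes with each control period).
- read_camera(name): name is "scene" or "top" or "wrist"; returns (picture, depth): 400x640x3 uint8, blue, green, red; 400x640 float32, m along the optical axis (not along the pixel's ray), 0 where there is no reading.
- camera_params(name): a dict with "intrinsics" (3x3 intrinsics, pixels), "world_from_camera" (4x4, takes a point from camera to world coordinates). Camera axes: x right, y down, z forward; pixel columns grow to the right and rows downward; lengths in m; the calibration is good to about 2 mm. A picture is of the moment at which its call begins: read the wrist's pose just before it. camera_params takes no time and is no camera call; for the wrist camera it gives the pose at the moment of the call.
- sign_off(): hands the job in, once; it reports no verdict.
The state is a dict: "t": time; "q": joint angles; "joint_velocities": joint speeds; "tau": joint torques, N m; "tool_pos": TCP position; "eef_rot": TCP orientation; "wrist_force": force on the tool from outside, world axes, zero at the start; "moment": the same for the moment, N m; "width": finger opening in m.
Only numpy, scipy, OpenCV 4.12 (cv2) and the standard library are available. Lean on these libraries where they do the work, as an engineer would, in place of code of your own. Each camera call takes 0.05 s, during which the arm holds its last target. There are 200 camera calls.

## Working session

There is one attempt and no reset: what is moved stays moved. The work goes in short steps, Python scripts to look and compute and a tool call to move; the robot and the scene stay as the last step left them, time stands still between calls to the robot, and variables do not carry over. Pictures are saved under pics/ and viewed, about 8 in all and at most 12, crops included, and the job is handed in when it is done.

Besides the shell and the picture viewer there is one more tool, called after "Request:" by a JSON object that holds its "fn" and its "kwargs", one argument or row to a line. apply_moves: Moves the arm, as the interface text tells. Shift numbers are shares of 0.12 m and turn numbers shares of 0.1 rad, none past 1 either way. Its arguments: {"type":"object","properties":{"steps":{"type":"array","items":{"type":"object","properties":{"x":{"type":"number","minimum":-1,"maximum":1},"y":{"type":"number","minimum":-1,"maximum":1},"z":{"type":"number","minimum":-1,"maximum":1},"twist":{"type":"number","minimum":-1,"maximum":1}}}},"grip":{"type":"number"}},"required":["steps"]}

```bash
mkdir -p pics
python3 - <<'E'
from workcell import *
import cv2,numpy as np
s=observe();print(s)
for n in("scene","top"):
    p,d=read_camera(n);cv2.imwrite(f"pics/{n}0.png",p);np.save(f"{n}.npy",d);c=camera_params(n);print(n,c)
E
```

```text
{'t': 0.0, 'q': array([-1.29718499,  0.53720322, -0.00444745,  1.53889655,  0.00260856,
        1.06731045, -0.07119744]), 'joint_velocities': array([-4.83926655e-04, -1.63582103e-03,  3.28538218e-04, -5.14159757e-04,
        6.07885564e-04,  8.99795145e-05, -5.31116473e-04]), 'tau': array([ 1.03399282e-05, -5.83412504e+01,  1.04856100e+00, -2.59101641e+01,
        1.23451813e-02,  9.84209095e-03,  1.52634982e-05]), 'tool_pos': array([0.21644899, 0.61220889, 0.23037988]), 'eef_rot': array([-0.95655211,  1.35241424,  0.95464248]), 'wrist_force': array([ 0.49979593, -1.37842195,  0.23740783]), 'moment': array([-0.01218887,  0.00632084, -0.00308968]), 'width': 0.08543422586891987}
scene {'intrinsics': array([[403.13833811,   0.        , 317.3006366 ],
       [  0.        , 403.13833811, 200.70277205],
       [  0.        ,   0.        ,   1.        ]]), 'world_from_camera': array([[-0.21906338,  0.8089412 , -0.54555051,  0.92945287],
       [ 0.97558097,  0.19071161, -0.10895342,  0.05064517],
       [ 0.01590591, -0.55609641, -0.83096558,  0.61501227],
       [ 0.        ,  0.        ,  0.        ,  1.        ]])}
top {'intrinsics': array([[506.32651481,   0.        , 313.60393863],
       [  0.        , 506.32651481, 203.9644269 ],
       [  0.        ,   0.        ,   1.        ]]), 'world_from_camera': array([[ 0.01041408, -0.98267824,  0.18502706,  0.39153457],
       [-0.99974618, -0.00653533,  0.02156066, -0.01273637],
       [-0.01997798, -0.18520464, -0.98249688,  0.84334338],
       [ 0.        ,  0.        ,  0.        ,  1.        ]])}
```

View pics/top0.png

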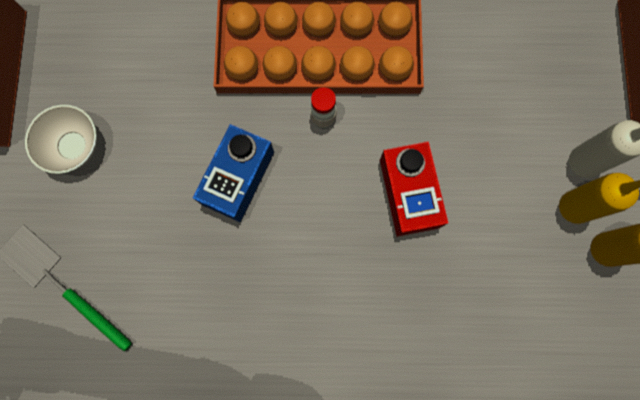

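Top view: the blue marker is on the left with its button near (240,146). Its window looks black with 7 dots at (223,184), so it needs 5 presses. The red marker's button is at (411,161). Next I locate the button and enlarge the window.

```bash
cat > h.py <<'E'
from workcell import *
import cv2,numpy as np
from scipy.spatial.transform import Rotation as R
def ray(n,u,v,z,c=None):
    c=c or camera_params(n);T=c["world_from_camera"];d=T[:3,:3]@np.linalg.solve(c["intrinsics"],[u,v,1.])
    return T[:3,3]+d*(z-T[2,3])/d[2]
E
python3 - <<'E'
from h import *
p=cv2.imread("pics/top0.png");d=np.load("top.npy")
m=(p.max(2)<50).astype(np.uint8)
for (a,b) in((240,146),(411,161)):
    w=np.zeros_like(m);w[b-18:b+18,a-18:a+18]=m[b-18:b+18,a-18:a+18]
    n,l,st,ce=cv2.connectedComponentsWithStats(w)
    i=1+np.argmax(st[1:,4]);u,v=ce[i];P=ray("top",u,v,.084);print(st[i],ce[i],P,np.hypot(*P[:2]))
    T=camera_params("top");q=T["world_from_camera"]@np.append(np.linalg.solve(T["intrinsics"],[u,v,1])*d[int(v),int(u)],1);print("depth pt",q)
print("window",ray("top",223,184,.067))
s=observe();M=R.from_rotvec(s["eef_rot"]).as_matrix();print(M.round(3))
cv2.imwrite("pics/c.png",np.hstack([cv2.resize(p[115:230,180:290],None,fx=4,fy=4,interpolation=2)]))
E
```

```text
[230 135  22  23 399] [240.48621554 146.03007519] [0.62602128 0.11932192 0.084     ] 0.6372914277301434
depth pt [0.62560946 0.11908998 0.08533362 1.        ]
[400 150  23  23 406] [411.06896552 160.77586207] [ 0.60344615 -0.14599863  0.084     ] 0.6208565500927596
depth pt [ 0.6040539  -0.14638082  0.08182225  1.        ]
window [0.5688455  0.14764025 0.067     ]
[[-0.    -0.943  0.333]
 [-0.002  0.333  0.943]
 [-1.    -0.    -0.002]]
```

View pics/c.png

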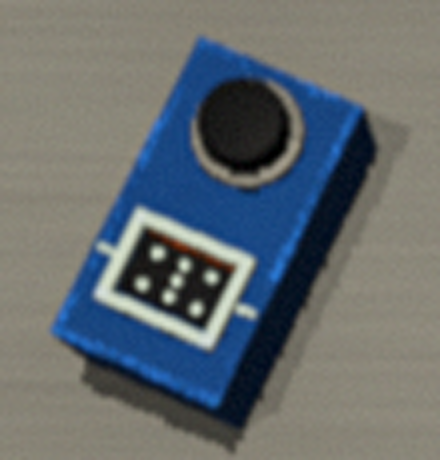

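View pics/scene0.png

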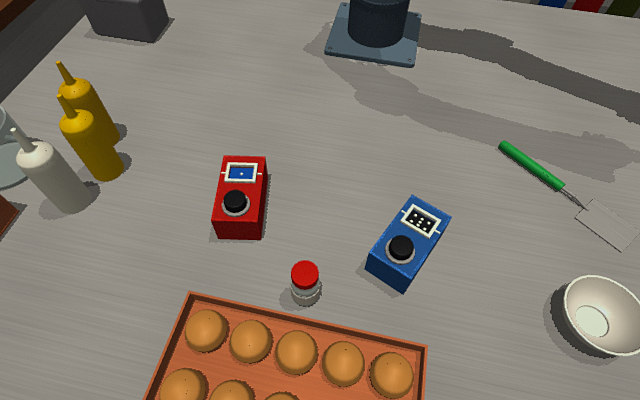

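Blue shows black with 7 dots at (223,184), so 5 presses are needed. The button is at (0.626, 0.119), and its depth height of 0.085 m agrees with the given 0.084 m. The button-to-window distance comes out at 64 mm against 66 mm. I'll move over it with the fingers shut.

Request:
{"fn": "apply_moves", "kwargs": {
  "steps": [
    {"y": -0.328, "z": -0.196},
    {"y": -0.328, "z": -0.196},
    {"y": -0.328, "z": -0.196},
    {"y": -0.328, "z": -0.196},
    {"y": -0.328, "z": -0.196},
    {"y": -0.328, "z": -0.196},
    {"y": -0.328, "z": -0.196},
    {"y": -0.328, "z": -0.196},
    {"y": -0.328, "z": -0.196},
    {"y": -0.328, "z": -0.196}
  ],
  "grip": 0
}}

```text
$.steps[0]: bad value
```

Request:
{"fn": "apply_moves", "kwargs": {
  "steps": [
    {"y": -0.328, "z": -0.196},
    {"y": -0.328, "z": -0.196},
    {"y": -0.328, "z": -0.196},
    {"y": -0.328, "z": -0.196},
    {},
    {},
    {}
  ]
}}

```text
$.steps[0]: bad value
```

Request:
{"fn": "apply_moves", "kwargs": {
  "steps": [
    {"x": 0, "y": -0.33, "z": -0.2, "twist": 0},
    {"x": 0, "y": -0.33, "z": -0.2, "twist": 0},
    {"x": 0, "y": -0.33, "z": -0.2, "twist": 0},
    {"x": 0, "y": -0.33, "z": -0.2, "twist": 0},
    {"x": 0, "y": -0.33, "z": -0.2, "twist": 0},
    {"x": 0, "y": -0.33, "z": -0.2, "twist": 0},
    {"x": 0, "y": -0.33, "z": -0.2, "twist": 0},
    {"x": 0, "y": -0.33, "z": -0.2, "twist": 0},
    {"x": 0, "y": -0.33, "z": -0.2, "twist": 0},
    {"x": 0, "y": -0.33, "z": -0.2, "twist": 0}
  ],
  "grip": 0
}}

```text
t: 1.1
tool_pos: [0.5107, 0.2529, 0.2311]
eef_rot: [-0.955, 1.351, 0.956]
wrist_force: [0.6, 1.3, 0.1]
width: -0.0
```

Request:
{"fn": "apply_moves", "kwargs": {
  "steps": [
    {"x": 0, "y": -0.32, "z": -0.18, "twist": 0},
    {"x": 0, "y": -0.32, "z": -0.18, "twist": 0},
    {"x": 0, "y": -0.32, "z": -0.19, "twist": 0},
    {"x": 0, "y": -0.32, "z": -0.18, "twist": 0},
    {"x": 0.3, "y": 0, "z": 0, "twist": 0},
    {"x": 0.3, "y": 0, "z": 0, "twist": 0},
    {"x": 0.3, "y": 0, "z": 0, "twist": 0},
    {"x": 0, "y": 0, "z": 0, "twist": 0},
    {"x": 0, "y": 0, "z": 0, "twist": 0}
  ]
}}

```text
t: 2.0
tool_pos: [0.6255, 0.1207, 0.1235]
eef_rot: [-0.955, 1.352, 0.956]
wrist_force: [0.3, 0.5, 0.6]
width: -0.0002
```

Run:
```python
from h import *
print(observe()["tool_pos"],observe()["wrist_force"])
for n in("scene","top","wrist"):
    p,_=read_camera(n);cv2.imwrite(f"pics/{n}1.png",p)
a=cv2.imread("pics/scene1.png")[130:310,320:520];b=cv2.imread("pics/wrist1.png")
cv2.imwrite("pics/m1.png",np.hstack([cv2.resize(a,(400,360)),cv2.resize(b,(400,250))[:, :].copy() if 0 else cv2.copyMakeBorder(cv2.resize(b,(400,250)),0,110,0,0,0)]))
```

```text
[0.62548597 0.12071752 0.12345565] [0.27146741 0.49449651 0.61602794]
```

View pics/m1.png

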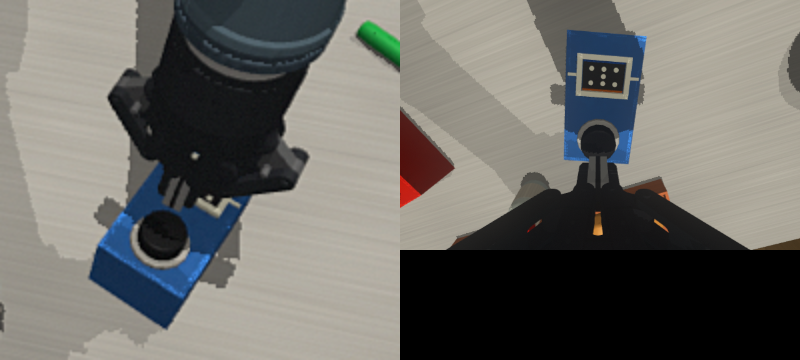

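The wrist view shows the fingers lined up with the button at (598,143) and the window in view at (603,76), still black with 7 dots. First press, gently.

Request:
{"fn": "apply_moves", "kwargs": {
  "steps": [
    {"x": 0.25, "y": 0, "z": 0, "twist": 0},
    {"x": 0.1, "y": 0, "z": 0, "twist": 0},
    {"x": 0.09, "y": 0, "z": 0, "twist": 0},
    {"x": 0, "y": 0, "z": 0, "twist": 0},
    {"x": 0, "y": 0, "z": 0, "twist": 0}
  ]
}}

```text
t: 2.65
tool_pos: [0.6264, 0.1211, 0.0721]
eef_rot: [-0.955, 1.35, 0.955]
wrist_force: [-1.4, -0.8, 7.1]
width: -0.0003
```

Request:
{"fn": "apply_moves", "kwargs": {
  "steps": [
    {"x": -0.1, "y": 0, "z": 0, "twist": 0},
    {"x": -0.1, "y": 0, "z": 0, "twist": 0},
    {"x": 0, "y": 0, "z": 0, "twist": 0},
    {"x": 0, "y": 0, "z": 0, "twist": 0}
  ]
}}

```text
t: 3.05
tool_pos: [0.6261, 0.1209, 0.0952]
eef_rot: [-0.956, 1.35, 0.955]
wrist_force: [0.1, 0.8, -0.5]
width: -0.0001
```

```bash
cat >> h.py <<'E'
def look(k):
    s=observe();print(s["t"],s["tool_pos"],s["wrist_force"])
    p,_=read_camera("wrist");cv2.imwrite(f"pics/w{k}.png",p)
    c=p[40:280,200:440];cv2.imwrite(f"pics/w{k}c.png",cv2.resize(c,None,fx=2,fy=2))
E
python3 -c "from h import *;look(1)"
```

```text
3.05 [0.62605435 0.12089609 0.09520607] [ 0.05294483  0.7530464  -0.47117714]
```

View pics/w1c.png

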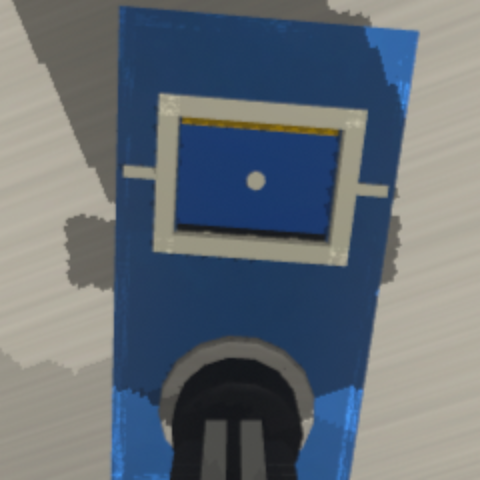

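The window now shows blue with one dot, centred at (256,181), so one press gives one step. I'll make three more presses with the same stroke and then look.

Request:
{"fn": "apply_moves", "kwargs": {
  "steps": [
    {"x": 0.1, "y": 0, "z": 0, "twist": 0},
    {"x": 0.1, "y": 0, "z": 0, "twist": 0},
    {"x": 0, "y": 0, "z": 0, "twist": 0},
    {"x": 0, "y": 0, "z": 0, "twist": 0}
  ]
}}

```text
t: 3.5
tool_pos: [0.6267, 0.121, 0.0719]
eef_rot: [-0.955, 1.349, 0.955]
wrist_force: [-4.2, -0.9, 21.2]
width: 0.0001
```

Request:
{"fn": "apply_moves", "kwargs": {
  "steps": [
    {"x": -0.1, "y": 0, "z": 0, "twist": 0},
    {"x": -0.1, "y": 0, "z": 0, "twist": 0},
    {"x": 0, "y": 0, "z": 0, "twist": 0},
    {"x": 0, "y": 0, "z": 0, "twist": 0}
  ]
}}

```text
t: 3.9
tool_pos: [0.6253, 0.1208, 0.094]
eef_rot: [-0.955, 1.352, 0.956]
wrist_force: [0.7, -0.6, -0.3]
width: 0.0001
```

Request:
{"fn": "apply_moves", "kwargs": {
  "steps": [
    {"x": 0.1, "y": 0, "z": 0, "twist": 0},
    {"x": 0.1, "y": 0, "z": 0, "twist": 0},
    {"x": 0, "y": 0, "z": 0, "twist": 0},
    {"x": 0, "y": 0, "z": 0, "twist": 0}
  ]
}}

```text
t: 4.3
tool_pos: [0.6265, 0.121, 0.0719]
eef_rot: [-0.955, 1.35, 0.955]
wrist_force: [-5.4, -0.9, 22.1]
width: -0.0001
```

Request:
{"fn": "apply_moves", "kwargs": {
  "steps": [
    {"x": -0.1, "y": 0, "z": 0, "twist": 0},
    {"x": -0.1, "y": 0, "z": 0, "twist": 0},
    {"x": 0, "y": 0, "z": 0, "twist": 0},
    {"x": 0, "y": 0, "z": 0, "twist": 0}
  ]
}}

```text
t: 4.7
tool_pos: [0.6253, 0.1208, 0.094]
eef_rot: [-0.955, 1.352, 0.956]
wrist_force: [-0.2, 0.3, -0.9]
width: 0.0001
```

Request:
{"fn": "apply_moves", "kwargs": {
  "steps": [
    {"x": 0.1, "y": 0, "z": 0, "twist": 0},
    {"x": 0.1, "y": 0, "z": 0, "twist": 0},
    {"x": 0, "y": 0, "z": 0, "twist": 0},
    {"x": 0, "y": 0, "z": 0, "twist": 0}
  ]
}}

```text
t: 5.1
tool_pos: [0.6265, 0.121, 0.0719]
eef_rot: [-0.955, 1.35, 0.955]
wrist_force: [-5.0, -0.3, 22.5]
width: 0.0
```

Request:
{"fn": "apply_moves", "kwargs": {
  "steps": [
    {"x": -0.1, "y": 0, "z": 0, "twist": 0},
    {"x": -0.1, "y": 0, "z": 0, "twist": 0},
    {"x": 0, "y": 0, "z": 0, "twist": 0},
    {"x": 0, "y": 0, "z": 0, "twist": 0}
  ]
}}

```text
t: 5.5
tool_pos: [0.6253, 0.1207, 0.094]
eef_rot: [-0.955, 1.352, 0.956]
wrist_force: [0.1, -0.4, 0.2]
width: -0.0002
```

```bash
python3 -c "from h import *;look(2)"
```

```text
5.5 [0.62528389 0.12073449 0.09397057] [ 0.06708064 -0.3774278   0.18189342]
```

View pics/w2c.png

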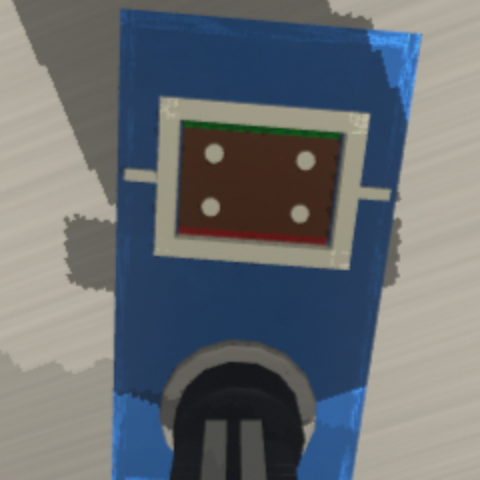

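The window shows brown with four dots, with green next at its upper edge (262,128). One more press, then lift clear.

Request:
{"fn": "apply_moves", "kwargs": {
  "steps": [
    {"x": 0.1, "y": 0, "z": 0, "twist": 0},
    {"x": 0.1, "y": 0, "z": 0, "twist": 0},
    {"x": 0, "y": 0, "z": 0, "twist": 0},
    {"x": 0, "y": 0, "z": 0, "twist": 0}
  ]
}}

```text
t: 5.95
tool_pos: [0.6266, 0.121, 0.0719]
eef_rot: [-0.955, 1.35, 0.955]
wrist_force: [-4.8, -0.3, 20.7]
width: -0.0001
```

Request:
{"fn": "apply_moves", "kwargs": {
  "steps": [
    {"x": -0.1, "y": 0, "z": 0, "twist": 0},
    {"x": -0.1, "y": 0, "z": 0, "twist": 0},
    {"x": -0.2, "y": 0, "z": 0, "twist": 0},
    {"x": -0.2, "y": 0, "z": 0, "twist": 0},
    {"x": 0, "y": 0, "z": 0, "twist": 0},
    {"x": 0, "y": 0, "z": 0, "twist": 0},
    {"x": 0, "y": 0, "z": 0, "twist": 0}
  ]
}}

```text
t: 6.65
tool_pos: [0.6246, 0.1207, 0.1412]
eef_rot: [-0.955, 1.353, 0.957]
wrist_force: [-0.1, -0.2, 0.7]
width: -0.0
```

```bash
python3 -c "from h import *;look(3)"
```

```text
6.65 [0.62461351 0.12068813 0.14117464] [-0.10642521 -0.18221286  0.67270791]
```

View pics/w3c.png

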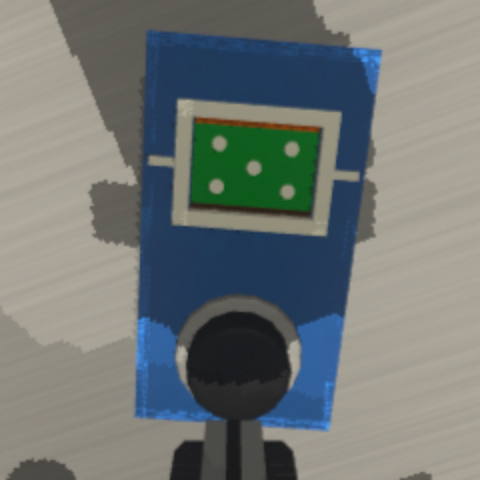

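Green with five dots is centred in the window at (254,167). The button at (240,365) stands proud of its collar, and the gripper is clear of it.

```bash
python3 -c "from h import *;print(sign_off())"
```

```text
the job is handed in; nothing more can be done
None
```

I pressed the blue marker's button five times with the fingers shut, taking the drum from black (7 dots) to green (5 dots). I let the button come right up each time, and handed the job in at about 6.7 s.

**Last checks:**
- **Window:** the last wrist picture shows the green face with five dots centred in it.
- **Button:** the same picture shows it standing above its collar. I judged this by eye and did not measure its height.
- **Clearance:** the tool tip was about 57 mm above the button top, and the wrist force was about 0.7 N, which is only noise.
- **Presses:** each ended with the tool tip at 0.072 m, the button's stop. The largest wrist force read was 22.5 N, at the end of a press.
- **Red marker:** I never went near it.

No check failed or disagreed. My first two move calls were refused as "bad value" before anything moved; I resent the moves with every field filled in and rounder numbers.

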